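# Re-index the bevel-sanding jig

## Robot

A 6-joint arm with a two-finger parallel gripper is mounted at the origin on a cart in front of the work surface, level with it; the furniture and walls round the work are solid. World frame = base frame: x ahead of the robot, y to its left, z up, the work surface at z = 0. Lengths are in m, angles in rad, forces in N, time in s.
With the tool pointing down it reaches from about 0.3 to 0.875 m from the base axis. Payload 6.4 kg.
Tool frame: the origin (TCP) lies on the centre line of the jaws, within the pads' length; the fingertips stand 17 mm ahead of it and the grasp point (between the pads) lies 2 mm behind it; z points along the fingers, x is the direction in which the jaws open and shut, and the axes are right-handed (so a half turn about z gives the same grasp; the last joint's range is limited). The gripper opens to 85 mm and grips with 20 to 120 N. Pads are 22 mm wide; open, the fingers measure 114 mm over their backs; the gripper's body (76 mm by 85 mm) begins 54 mm behind the grasp point. The pads swing forward as they close: fully open they stand 13 mm farther back than shut.
Start: joints at [1.087, 0.181, 1.607, -0, 1.354, -0.206], TCP at [0.158, 0.553, 0.248] pointing down, gripper open.
Joint ranges: [-2.99, 2.99], [-0.89, 2.07], [0.3, 2.58], [-1.14, 4.28], [0, 2.63], [-3.12, 3.12]. Speed limits (rad/s): [2.57, 2.57, 3.01, 3.14, 3.14, 3.14].

## Interface

Orientations are given as a unit quaternion [w, x, y, z].
In Python, from bench import ctrl gives the robot as it stands.
- The arm moves only by the tool servo_tool, never from a script. Its argument "increments" is text: rows parted by semicolons, each of 5 numbers parted by spaces: the shift along the tool's x, y, z in cm, then the turn about the tool's z in rad, then the opening, from 0 (shut) to 1 (fully open). In form: dx dy dz yaw gripper; .... A call has 1 to 10 rows; each row shifts and turns the commanded pose from where the row before left it, along the tool's axes as they then stand; what a row does not reach is not made up. A row lasts 1/8 s, in which the tool goes at most 62.5 mm and 10.7 degrees, less where a joint would pass 70% of its speed; a pose out of reach is approached as far as the arm can. A call is refused whole if a number of a shift passes 6.25 or a number of a turn 0.188, either way. A call with a gripper value outside its range is refused whole. The fingers move at their own pace and stop on an object; the grip force is fixed at half the most. Time passes only in rows, so rows that do not move let the fingers close. It gives the time, the measured TCP pose, the force and the opening at its end, in the units of the state.
- ctrl.get_obs(): the state, without advancing time (a new reading comes with each control period).
- ctrl.camera(name): name is "scene" or "top" or "wrist"; returns (picture, depth): 420x560x3 uint8, red, green, blue; 420x560 float32, m along the optical axis (not along the pixel's ray), 0 where there is no reading.
- ctrl.camera_params(name): a dict with "mtx" (3x3 intrinsics, pixels), "distortion" ([k1, k2, p1, p2, k3] as OpenCV has them; the pictures are not rectified), "position" and "attitude" of the camera in the world; the wrist camera has in their place "tool_from_camera" (4x4, takes a point from camera to tool coordinates, whose origin is the TCP and whose axes are the tool frame's). Camera axes: x right, y down, z forward; pixel columns grow to the right and rows downward; lengths in m; the calibration is good to about 2 mm. A picture is of the moment at which its call begins: read the wrist's pose just before it. camera_params takes no time and is no camera call.
- ctrl.hand_in(): hands the job in, once; it reports no verdict.
The state is a dict: "time_s": time; "q": joint angles; "dq": joint speeds; "joint_efforts": joint torques, N m; "eef_pos": TCP position; "eef_rot": TCP orientation; "wrist_force": force on the tool from outside, world axes, zero at the start; "torque": the same for the moment, N m; "opening": opening from 0.0 (shut) to 1.0 (fully open).
Only numpy, scipy, OpenCV 4.12 (cv2) and the standard library are available. Lean on these libraries where they do the work, as an engineer would, in place of code of your own. Each camera call takes 0.05 s, during which the arm holds its last target.

## Task

Set the tilting table of the bevel-sanding jig from flat to 30 degrees, which is the middle one of the three holes in its indexing plate: draw the locking bolt out so that the table is free, pull the table's lever over towards you until the middle hole faces the bolt, and push the bolt fully home again so that it locks the table there. Leave the loose things round the jig where they are.

Things in the scene. Friction and masses are not known exactly. Their poses are not given: they have to be found in the camera images.
- jig: Bevel-sanding jig fixed to the bench: plywood base 18 mm thick, two wooden cheeks, a tilting table between them. Origin: on the bench top straight below the middle of its axle; the base spans x -95..95, y -105..210 mm. x points away from the robot (jig yaw -0.4 to 0.3 rad), y to the left along the axle, z up. Seen from the robot the lever is on the right (-y), the bolt on the left (+y).
- axle (a point): Middle of the steel axle, along the jig's y, 130 mm over the bench, in two cheeks 14 mm thick and 70 mm wide (middles at y = +-69 mm, round heads up to z = 165 mm). The table on it is 150 (x) x 112 (y) mm and carries a fixed wooden board; flat, its highest face is at z = 166 mm.
- tilt_table (a joint): Tilt of the table with its lever and indexing plate (one rigid part), rad. 0 = flat, first hole at the bolt; 0.524 (30 degrees) = middle hole; 1.047 = last hole; stops at -0.03 and 1.10. Grows as the lever is pulled towards the robot (jig's -x) and the far edge rises. It stays where left (0.3 N m friction, 3 N at the knob). With the bolt in a hole it has only about 0.03 rad of play.
- lever_knob (a point): Centre of the black 32 mm ball knob on the lever, a 12 mm steel rod up from the axle at y = -94 mm of the jig. It is the jig's highest part. At tilt q it lies at x = 110*sin(0.175-q), y = -94, z = 130+110*cos(0.175-q) mm in the jig's frame: at first it leans 10 degrees away from the robot, at the 30 degree setting 20 degrees towards it.
- middle_hole (a point): Middle hole of the three (13 mm diameter, 60 mm from the axle, 30 degrees apart), on the outer (left) face of the upright aluminium indexing plate, 92 x 92 x 8 mm, which spans y = 82..90 mm of the jig (hub to 95) just outside the left cheek and turns with the table. At 30 degrees it is straight below the axle, in line with the bolt (70 mm over the bench).
- lock_bolt (a joint): Locking bolt, m. 0 = fully home (to the right, jig's -y), 0.030 = drawn out to the left (+y) to its stop. From 0.014 on it is clear of the plate. No spring: about 3 N moves it and it stays where left. It enters a hole only if the table is within about 0.05 rad of that hole's angle, its round nose then centring the table; otherwise it stops against the plate at about 0.014.
- bolt_nose (a point): Round tip of the bolt, a 10 mm steel rod along the jig's y, 70 mm over the bench at x = 0 of the jig. Home, the tip is at y = 76 mm, 14 mm inside the plate's outer face. The rod runs in two steel guide blocks, 34 mm wide, tops at z = 85 mm, at y = 102..124 and 194..206 mm.
- bolt_handle (a point): Top centre of the bolt's upright handle, which moves with the bolt: a black grip 20 mm in diameter and 20 mm high on a 14 mm steel post. Home, this point is at x = 0, y = 150, z = 148 mm in the jig's frame. There is free room for fingers on both sides of it, to the right as far as the plate's hub (y = 95 mm).
- sanding_block: Bystander: brown sanding block 64 x 115 x 36 mm, loose on the bench to the left of the jig. Origin under its centre.
- wax_tin: Bystander: round wax tin, 69 mm diameter, 36 mm high, loose on the jig's base just in front of the bolt (its top is 54 mm over the bench). Origin under its centre.
- offcut: Bystander: dark hardwood offcut 90 x 55 x 32 mm, loose behind the jig's left half. Origin under its centre.
- tape_measure: Bystander: tape measure 37 x 92 x 64 mm, loose to the right of the jig. Origin under its centre.

How it is judged:
On the way, in this order (a step that is already met when the one before it is completed fails the run):
1. the bolt is drawn clear of the plate (value of joint lock_bolt above 0.016 m), for 0.2 s.
2. with the bolt still out, the table is swung up near the middle hole (value of joint lock_bolt above 0.012 m and value of joint tilt_table between 0.44 and 0.61 rad), for 0.2 s.
At the end, for the whole second after the job is handed in: The table stands at 30 degrees (within 3 degrees), at rest, and the bolt is home in the middle hole (within 6 mm of its stop) (value of joint tilt_table between 0.474 and 0.574 rad and value of joint lock_bolt below 0.006 m and velocity of joint tilt_table between -0.05 and 0.05 rad/s); the robot touches nothing.
It fails at once if a loose thing round the jig (sanding block) is shifted by more than 30 mm (distance of sanding_block from where it was at the start of the episode above 0.03 m).
It fails at once if a loose thing round the jig (tin) is shifted by more than 30 mm (distance of wax_tin from where it was at the start of the episode above 0.03 m).
It fails at once if a loose thing round the jig (offcut) is shifted by more than 30 mm (distance of offcut from where it was at the start of the episode above 0.03 m).
It fails at once if a loose thing round the jig (tape measure) is shifted by more than 30 mm (distance of tape_measure from where it was at the start of the episode above 0.03 m).
It also fails if it takes over 51 s, if anything falls off the work surface, if the arm or the gripper's body presses on something with over 40 N, if the wrist force passes 120 N, or if a joint passes its speed limit or range.

## Working session

There is one attempt and no reset: what is moved stays moved. The work goes in short steps, Python scripts to look and compute and a tool call to move; the robot and the scene stay as the last step left them, time stands still between calls to the robot, and variables do not carry over. Pictures are saved under pics/ and viewed, and the job is handed in when it is done.

Besides the shell and the picture viewer there is one more tool, called after "Request:" by a JSON object that holds its "name" and its "arguments". servo_tool: Moves the arm, as the interface text tells. Its arguments: {"type":"object","properties":{"increments":{"type":"string"}},"required":["increments"]}

```bash
mkdir -p pics; ls; cat > h.py <<'E'
import numpy as np, cv2
from bench import ctrl
from scipy.spatial.transform import Rotation as R
def rot(q): return R.from_quat([q[1],q[2],q[3],q[0]]).as_matrix()
def save(n,im): cv2.imwrite('pics/'+n+'.png',im[:,:,::-1])
E
python3 - <<'E'
from h import *
o=ctrl.get_obs(); print(o)
for n in ['scene','top','wrist']:
    p=ctrl.camera_params(n); print(n,p)
    im,d=ctrl.camera(n); save(n+'0',im); np.savez('pics/'+n+'0.npz',im=im,d=d)
E
```

```text
pics
{'time_s': 0.0, 'q': array([ 1.08671026e+00,  1.81543863e-01,  1.60804757e+00,  2.54822884e-06,
        1.35374331e+00, -2.06290973e-01]), 'dq': array([0.00067507, 0.00134517, 0.00049427, 0.00062752, 0.00053543,
       0.00222219]), 'joint_efforts': array([ 1.02341608e-03, -4.44872940e+01, -3.51340914e+01,  3.44949285e-05,
        9.02920176e-03,  1.37134199e-05]), 'eef_pos': array([0.15741305, 0.55248678, 0.2473634 ]), 'eef_rot': array([ 3.70053007e-04,  7.98196561e-01,  6.02396457e-01, -7.88533278e-04]), 'wrist_force': array([0.36519913, 0.02306688, 0.72674506]), 'torque': array([ 0.00741658, -0.03770185, -0.021287  ]), 'opening': 1.000768039188923}
scene {'mtx': array([[413.71939855,   0.        , 270.92148223],
       [  0.        , 413.71939855, 215.61307396],
       [  0.        ,   0.        ,   1.        ]]), 'distortion': array([-0.07168603,  0.        ,  0.        ,  0.        ,  0.        ]), 'position': array([-0.07439822, -0.50346031,  0.94057457]), 'attitude': array([-0.34625795,  0.83874236, -0.38449521,  0.16964705])}
top {'mtx': array([[485.40942831,   0.       
[... 253 characters left out ...]
37971]), 'attitude': array([ 0.05376712, -0.70092409,  0.7094042 , -0.0505983 ])}
wrist {'mtx': array([[358.21410778,   0.        , 278.16649281],
       [  0.        , 358.21410778, 208.26429522],
       [  0.        ,   0.        ,   1.        ]]), 'distortion': array([-0.03973652,  0.        ,  0.        ,  0.        ,  0.        ]), 'tool_from_camera': array([[ 9.99999468e-01,  7.28595341e-04, -7.29651965e-04,
        -2.00313852e-03],
       [-4.71365540e-04,  9.52362124e-01,  3.04969118e-01,
        -7.88378894e-02],
       [ 9.17091974e-04, -3.04968612e-01,  9.52361961e-01,
        -1.25780202e-01],
       [ 0.00000000e+00,  0.00000000e+00,  0.00000000e+00,
         1.00000000e+00]])}
```

View pics/scene0.png

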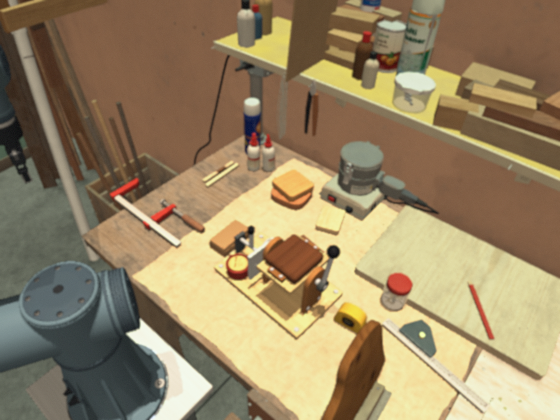

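View pics/top0.png

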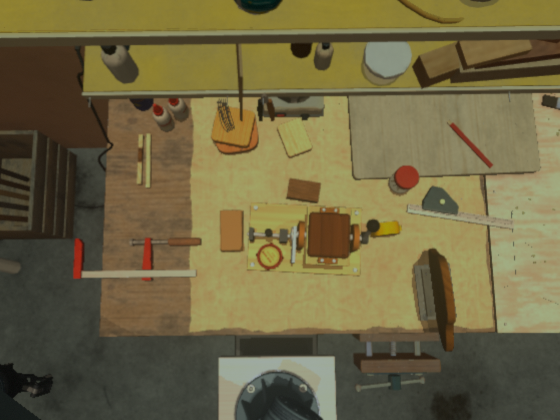

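View pics/wrist0.png

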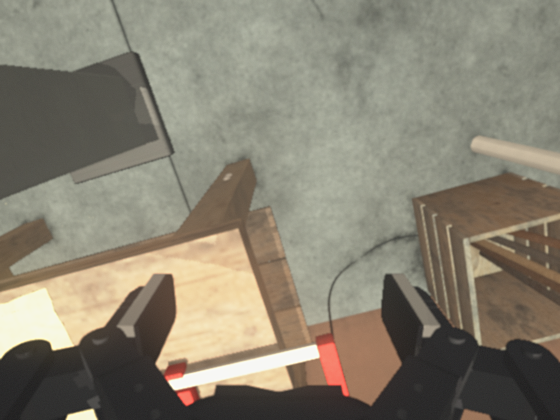

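The scene view shows the knob near (333,252) and the bolt grip near (250,232). In the top view they are near (373,226) and (268,233). I'll crop for detail and triangulate.

```bash
python3 - <<'E'
from h import *
a=np.load('pics/scene0.npz')['im'][200:350,200:380]; b=np.load('pics/top0.npz')['im'][170:290,210:410]
save('c1',cv2.resize(a,None,fx=4,fy=4,interpolation=cv2.INTER_CUBIC)); save('c2',cv2.resize(b,None,fx=4,fy=4,interpolation=cv2.INTER_CUBIC))
E
```

```text
(no output)
```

View pics/c1.png

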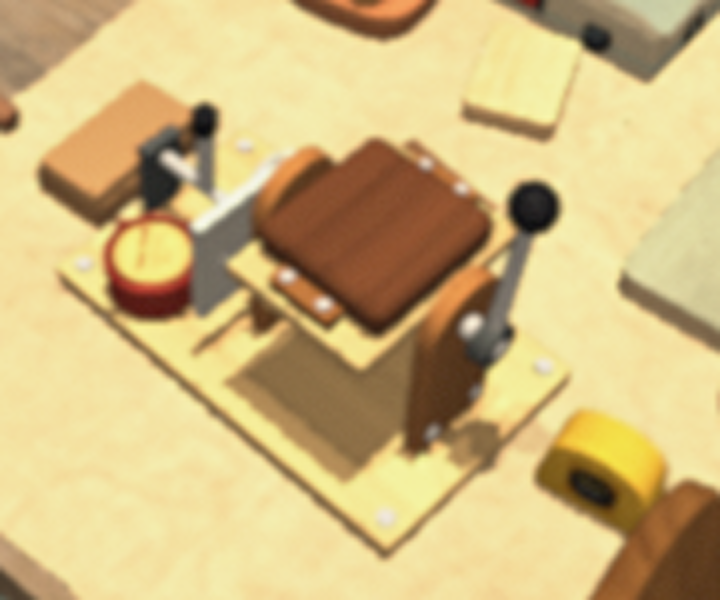

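View pics/c2.png

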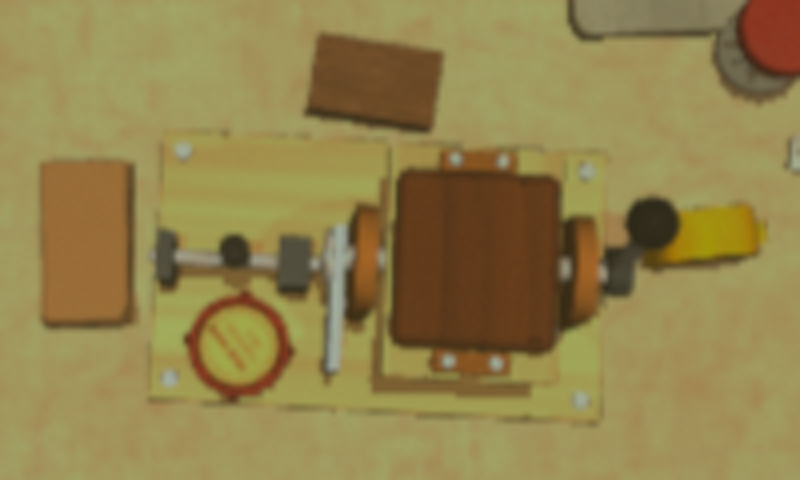

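```bash
cat >> h.py <<'E'
def campose(n,o=None):
    p=ctrl.camera_params(n)
    if n=='wrist':
        T=np.eye(4);T[:3,:3]=rot(o['eef_rot']);T[:3,3]=o['eef_pos'];T=T@p['tool_from_camera']
        return p,T[:3,:3],T[:3,3]
    return p,rot(p['attitude']),np.array(p['position'])
def ray(n,uv,o=None):
    p,Rm,c=campose(n,o)
    x=cv2.undistortPoints(np.array([[uv]],float),p['mtx'],p['distortion'])[0,0]
    d=Rm@np.array([x[0],x[1],1]); return c,d/np.linalg.norm(d)
def tri(rs):
    A=sum(np.eye(3)-np.outer(d,d) for c,d in rs); b=sum((np.eye(3)-np.outer(d,d))@c for c,d in rs)
    P=np.linalg.solve(A,b); return P,[np.linalg.norm((np.eye(3)-np.outer(d,d))@(P-c)) for c,d in rs]
def onz(n,uv,z,o=None):
    c,d=ray(n,uv,o); return c+d*(z-c[2])/d[2]
def dark(im,box,th=45,k=0):
    x0,y0,x1,y1=box; m=(im[y0:y1,x0:x1].max(2)<th).astype(np.uint8)
    nn,l,s,c=cv2.connectedComponentsWithStats(m)
    return [(s[i].tolist(),(c[i]+[x0,y0]).round(2).tolist()) for i in range(1,nn) if s[i][4]>10]
E
python3 - <<'E'
from h import *
S=np.load('pics/scene0.npz');T=np.load('pics/top0.npz')
print(dark(S['im'],(235,215,260,245)),dark(S['im'],(318,240,345,270)))
print(dark(T['im'],(258,222,280,245)),dark(T['im'],(362,214,382,234)))
f=lambda u,v,ox,oy:((u+.5)/4-.5+ox,(v+.5)/4-.5+oy)
print('knob',tri([ray('scene',f(533,208,200,200)),ray('top',f(653,223,210,170))]))
print('grip',tri([ray('scene',f(204,118,200,200)),ray('top',f(235,250,210,170))]))
P=np.array([onz('top',f(u,v,210,170),.020) for u,v in [(183,150),(586,171),(580,400),(169,378)]]);print(P)
for a,b in [(0,1),(3,2)]:
  d=P[a]-P[b]; print('yaw',np.arctan2(-d[0],d[1]),np.linalg.norm(d))
print(np.linalg.norm(P[0]-P[3]),P.mean(0))
P=np.array([onz('scene',f(u,v,200,200),.020) for u,v in [(245,146),(543,367),(386,517),(84,263)]]);print(P)
for a,b in [(0,1),(3,2)]:
  d=P[a]-P[b]; print('yaw',np.arctan2(-d[0],d[1]),np.linalg.norm(d))
print(P.mean(0))
print('tape',onz('top',f(645,257,210,170),.064),onz('top',f(760,230,210,170),.064))
E
```

```text
[([14, 12, 4, 7, 23], [250.52, 230.35]), ([1, 25, 7, 5, 21], [238.29, 242.38])] [([10, 7, 11, 11, 87], [332.89, 251.89])]
[] []
knob (array([ 0.48133643, -0.23036337,  0.23674771]), [np.float64(0.0003020586401548585), np.float64(0.0003020586401549579)])
grip (array([0.47790833, 0.01713964, 0.14036398]), [np.float64(0.00035648692167695214), np.float64(0.0003564869216769741)])
[[ 0.56079594  0.05481687  0.02      ]
 [ 0.5423157  -0.2288478   0.02      ]
 [ 0.38246709 -0.21875473  0.02      ]
 [ 0.40092418  0.06557242  0.02      ]]
yaw -0.0650562475157522 0.28426600395665536
yaw -0.06482401640347152 0.28492559483756985
0.16023314366803934 [ 0.47162573 -0.08180331  0.02      ]
[[ 0.56018349  0.05243395  0.02      ]
 [ 0.54076243 -0.23116679  0.02      ]
 [ 0.38234861 -0.22056468  0.02      ]
 [ 0.40121848  0.06392027  0.02      ]]
yaw -0.06837354948428459 0.2842649352925448
yaw -0.0662329052955645 0.28511008180784175
[ 0.47112825 -0.08384431  0.02      ]
tape [ 0.47705549 -0.25902236  0.064     ] [ 0.49446593 -0.33757698  0.064     ]
```

Request:
{"name": "servo_tool", "arguments": {"increments": "0 0 0 -0.107 0.5; 0 0 0 -0.107 0.5; -4.3 3 0 0 0.5; -4.3 3 0 0 0.5; -4.3 3 0 0 0.5; -4.3 3 0 0 0.5; -4.3 3 0 0 0.5; -4.3 3 0 0 0.5; -4.3 3 0 0 0.5; -4.3 3 0 0 0.5"}}

```text
time_s: 1.4
eef_pos: [0.3758, 0.1928, 0.2483]
eef_rot: [0.0, 0.729, 0.684, 0.0]
wrist_force: [0.3, 0.2, 0.7]
opening: 0.504
```

Request:
{"name": "servo_tool", "arguments": {"increments": "-4 2.5 0 0 0.5; -4 2.5 0 0 0.5; -3 2 0 0 0.5; 0 0 0 0 0.5; 0 0 0 0 0.5"}}

```text
time_s: 2.02
eef_pos: [0.4376, 0.0804, 0.248]
eef_rot: [-0.001, 0.729, 0.684, -0.0]
wrist_force: [0.0, 1.3, 0.6]
opening: 0.499
```

```bash
cat >> h.py <<'E'
O=np.array([0.468,-0.1352]);YAW=-0.065
def rel(o,tgt):
    Rm=rot(o['eef_rot']); return (Rm.T@(np.array(tgt)-o['eef_pos'])*100).round(2)
def jig(x,y,z):
    c,s=np.cos(YAW),np.sin(YAW); return np.array([O[0]+c*x-s*y,O[1]+s*x+c*y,z])
def st(o): 
    Rm=rot(o['eef_rot']); print(o['time_s'],o['eef_pos'].round(4),'xang',np.arctan2(Rm[1,0],Rm[0,0]).round(4),'zax',Rm[:,2].round(3),o['opening'].round(2),o['wrist_force'].round(1))
E
python3 - <<'E'
from h import *
o=ctrl.get_obs(); st(o); im,d=ctrl.camera('wrist'); save('w1',im); np.savez('pics/w1.npz',im=im,d=d,p=o['eef_pos'],r=o['eef_rot'])
print(rel(o,jig(0,.150,.138)))
E
```

```text
Traceback (most recent call last):
  File "h.py", line 31, in st
    Rm=rot(o['eef_rot']); print(o['time_s'],o['eef_pos'].round(4),'xang',np.arctan2(Rm[1,0],Rm[0,0]).round(4),'zax',Rm[:,2].round(3),o['opening'].round(2),o['wrist_force'].round(1))
                                                                                                                                     ^^^^^^^^^^^^^^^^^^
AttributeError: 'float' object has no attribute 'round'
```

```bash
sed -i "s/o\['opening'\].round(2)/round(o['opening'],2)/" h.py
python3 - <<'E'
from h import *
o=ctrl.get_obs(); st(o); im,d=ctrl.camera('wrist'); save('w1',im); np.savez('pics/w1.npz',im=im,d=d,p=o['eef_pos'],r=o['eef_rot'])
print(rel(o,jig(0,.150,.138)))
E
```

```text
2.025 [0.4376 0.0804 0.248 ] xang 1.5065 zax [-0.001  0.    -1.   ] 0.5 [0.  1.3 0.6]
[-6.33  4.44 10.99]
```

View pics/w1.png

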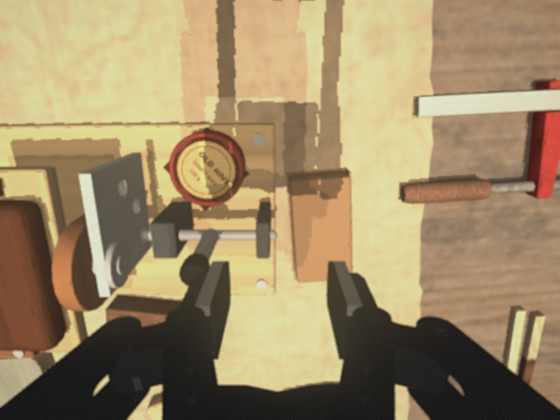

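Wrist view: grip at about (195,268), the tin at (207,170) and the block at (321,225), all clear of the path. I'll check the handle position with this ray.

```bash
python3 - <<'E'
from h import *
z=np.load('pics/w1.npz'); o={'eef_pos':z['p'],'eef_rot':z['r']}
save('w1c',cv2.resize(z['im'][210:310,140:280],None,fx=5,fy=5,interpolation=cv2.INTER_CUBIC))
f=lambda u,v,ox,oy:((u+.5)/4-.5+ox,(v+.5)/4-.5+oy)
w=ray('wrist',(194,269),o)
print(tri([ray('scene',f(204,116,200,200)),ray('top',f(235,250,210,170)),w]))
print(onz('wrist',(194,269),.148,o), onz('wrist',(194,269),.138,o),jig(0,.15,.148))
E
```

```text
(array([0.47638468, 0.01630169, 0.14273739]), [np.float64(0.0012539449156861175), np.float64(0.0014649277012164015), np.float64(0.002399825837982931)])
[0.4712957  0.01715649 0.148     ] [0.47628902 0.014208   0.138     ] [0.47774314 0.01448324 0.148     ]
```

View pics/w1c.png

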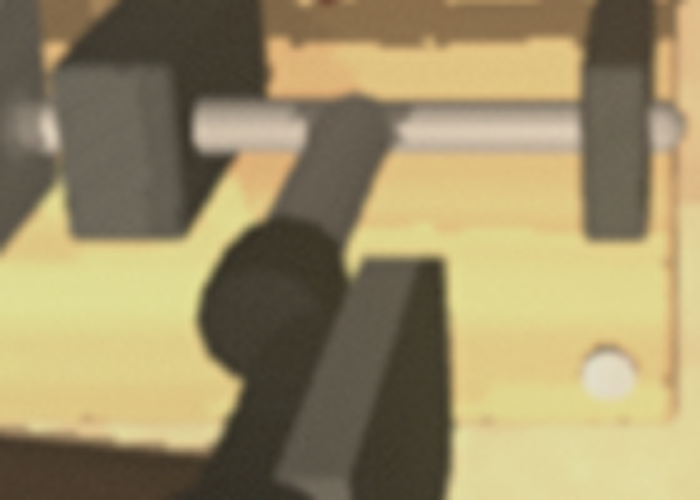

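Request:
{"name": "servo_tool", "arguments": {"increments": "-3.1 2.2 0 0 0.5; -3.1 2.2 0 0 0.5; 0 0 3 0 0.5; 0 0 2 0 0.5; 0 0 0 0 0.5"}}

```text
time_s: 2.7
eef_pos: [0.4765, 0.0168, 0.1968]
eef_rot: [-0.002, 0.729, 0.685, -0.001]
wrist_force: [-0.2, 0.1, -0.8]
opening: 0.499
```

```bash
python3 - <<'E'
from h import *
o=ctrl.get_obs(); st(o); im,d=ctrl.camera('wrist'); save('w2',im); np.savez('pics/w2.npz',im=im,d=d,p=o['eef_pos'],r=o['eef_rot'])
print(rel(o,(.477,.0155,.139)))
E
```

```text
2.7 [0.4765 0.0168 0.1968] xang 1.5086 zax [-0.004  0.001 -1.   ] 0.5 [-0.2  0.1 -0.8]
[-0.13  0.08  5.78]
```

View pics/w2.png

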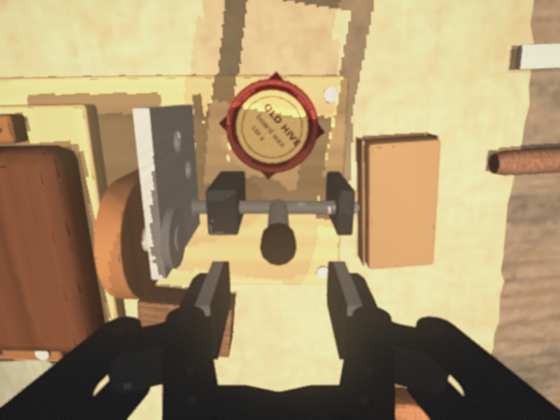

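The handle at (278,242) is centred between the fingers. Next I descend, close and draw the bolt.

Request:
{"name": "servo_tool", "arguments": {"increments": "0 0 3 0 0.5; 0 0 2.7 0 0.5; 0 0 0 0 0.5; 0 0 0 0 0; 0 0 0 0 0; 0 0 0 0 0; 0 0 0 0 0"}}

```text
time_s: 3.62
eef_pos: [0.4793, 0.0155, 0.1434]
eef_rot: [0.001, 0.729, 0.684, 0.001]
wrist_force: [-1.2, 1.9, 6.5]
opening: 0.208
```

Request:
{"name": "servo_tool", "arguments": {"increments": "0.7 0 0 0 0; 0.7 0 0 0 0; 0.7 0 0 0 0; 0.5 0 0 0 0; 0 0 0 0 0; 0 0 0 0 0"}}

```text
time_s: 4.38
eef_pos: [0.481, 0.0412, 0.1433]
eef_rot: [0.001, 0.729, 0.684, 0.001]
wrist_force: [-2.0, -0.4, 6.6]
opening: 0.211
```

Request:
{"name": "servo_tool", "arguments": {"increments": "0 0 0 0 0.5; 0 0 0 0 0.5; 0 0 0 0 0.5; 0 0 -3 0 0.5; 0 0 -4 0 0.5; 0 0 -5 0 0.6; 0 0 -5 0 0.6; 0 0 0 0 0.6"}}

```text
time_s: 5.38
eef_pos: [0.4819, 0.0411, 0.316]
eef_rot: [0.004, 0.729, 0.684, 0.003]
wrist_force: [-0.1, 0.1, -0.0]
opening: 0.6
```

```bash
python3 - <<'E'
from h import *
o=ctrl.get_obs(); st(o); im,d=ctrl.camera('wrist'); save('w3',im); np.savez('pics/w3.npz',im=im,d=d,p=o['eef_pos'],r=o['eef_rot'])
print(rel(o,(.4813,-.2303,.2375)), rel(o,jig(.0191,-.094,.2383)))
E
```

```text
5.375 [0.4819 0.0411 0.316 ] xang 1.5071 zax [ 0.009 -0.001 -1.   ] 0.6 [-0.1  0.1 -0. ]
[-27.08   1.6    7.89] [-27.08   1.56   7.81]
```

View pics/w3.png

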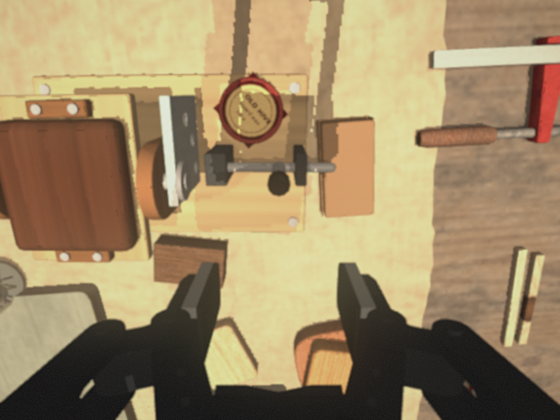

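The handle stands at (279,183) near the left guide and the nose is in the guide block, so the bolt is out. Next I go over the knob.

Request:
{"name": "servo_tool", "arguments": {"increments": "-4 0.2 0 0 0.7; -5 0.3 0 0 0.7; -5 0.3 0 0 0.7; -5 0.3 0 0 0.7; -5 0.3 0 0 0.7; -3 0.2 0 0 0.7; 0 0 0 0 0.7; 0 0 0 0 0.7"}}

```text
time_s: 6.42
eef_pos: [0.478, -0.2282, 0.3099]
eef_rot: [-0.001, 0.729, 0.684, 0.0]
wrist_force: [0.8, -0.1, 0.0]
opening: 0.699
```

```bash
python3 - <<'E'
from h import *
o=ctrl.get_obs(); st(o); im,d=ctrl.camera('wrist'); save('w4',im); np.savez('pics/w4.npz',im=im,d=d,p=o['eef_pos'],r=o['eef_rot'])
print(rel(o,(.4813,-.2303,.2375)), rel(o,jig(.0191,-.094,.2383)))
E
```

```text
6.425 [ 0.478  -0.2282  0.3099] xang 1.5068 zax [-0.002  0.002 -1.   ] 0.7 [ 0.8 -0.1  0. ]
[-0.2   0.36  7.23] [-0.2   0.32  7.15]
```

View pics/w4.png

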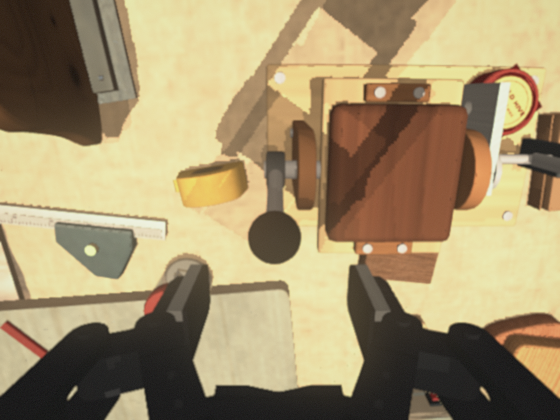

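The knob at (274,237) agrees with the estimate. I descend and grip it.

Request:
{"name": "servo_tool", "arguments": {"increments": "-0.2 0.3 3 0 0.7; 0 0 3 0 0.7; 0 0 1.3 0 0.7; 0 0 0 0 0.7; 0 0 0 0 0; 0 0 0 0 0; 0 0 0 0 0; 0 0 0 0 0"}}

```text
time_s: 7.48
eef_pos: [0.4822, -0.2308, 0.2402]
eef_rot: [0.001, 0.729, 0.684, 0.001]
wrist_force: [-0.0, 4.3, 5.7]
opening: 0.339
```

Request:
{"name": "servo_tool", "arguments": {"increments": "0 -0.71 -0.1 0 0; 0 -0.72 -0.05 0 0; 0 -0.72 0 0 0; 0 -0.72 0.04 0 0; 0 -0.72 0.09 0 0; 0 -0.71 0.13 0 0; 0 -0.7 0.18 0 0; 0 -0.68 0.22 0 0; 0 0 0 0 0; 0 0 0 0 0"}}

```text
time_s: 8.72
eef_pos: [0.4244, -0.2278, 0.234]
eef_rot: [0.0, 0.729, 0.684, -0.0]
wrist_force: [-4.1, 1.0, 1.7]
opening: -0.001
```

```bash
python3 - <<'E'
from h import *
o=ctrl.get_obs(); st(o)
p0=np.array([0.4822,-0.2308,0.2402]); print('moved',rot(o['eef_rot']).T@(o['eef_pos']-p0)*1000)
for n in ['scene','top']:
    im,d=ctrl.camera(n); save(n+'5',im); np.savez('pics/'+n+'5.npz',im=im,d=d)
save('s5c',cv2.resize(np.load('pics/scene5.npz')['im'][190:340,200:380],None,fx=4,fy=4,interpolation=cv2.INTER_CUBIC))
E
```

```text
8.725 [ 0.4244 -0.2278  0.234 ] xang 1.507 zax [-0.    -0.001 -1.   ] -0.0 [-4.1  1.   1.7]
moved [ -0.64049589 -57.90898792   6.18510739]
```

View pics/s5c.png

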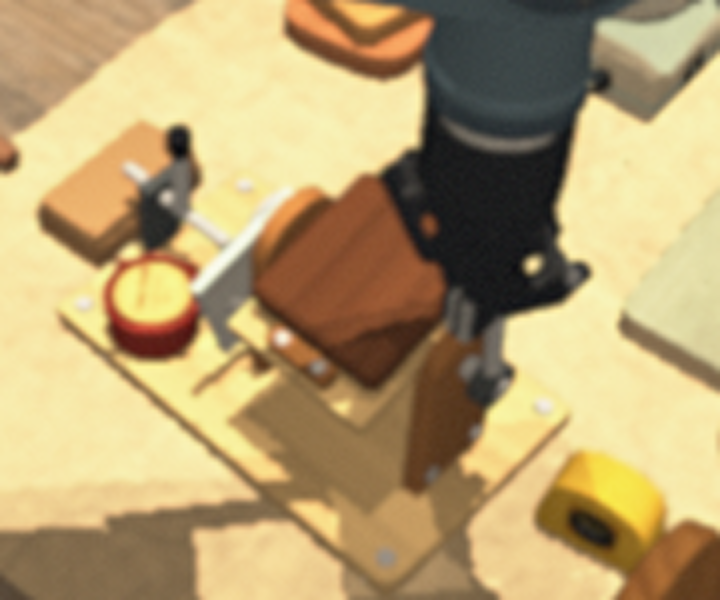

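The fingers shut fully, so they slipped off the knob. I lift clear and look.

Request:
{"name": "servo_tool", "arguments": {"increments": "0 0 -2 0 0; 0 -1 -3 0 0; 0 -2 -3 0 0.7; 0 -2 0 0 0.7; 0 0 0 0 0.7; 0 0 0 0 0.7"}}

```text
time_s: 9.57
eef_pos: [0.3752, -0.2246, 0.313]
eef_rot: [0.0, 0.729, 0.684, 0.0]
wrist_force: [0.1, -0.7, -0.0]
opening: 0.701
```

```bash
python3 - <<'E'
from h import *
o=ctrl.get_obs(); st(o)
for n in ['scene','wrist','top']:
    im,d=ctrl.camera(n); save(n+'6',im); np.savez('pics/'+n+'6.npz',im=im,d=d,p=o['eef_pos'],r=o['eef_rot'])
a=cv2.resize(np.load('pics/scene6.npz')['im'][200:300,280:380],None,fx=4,fy=4,interpolation=cv2.INTER_CUBIC)
b=cv2.resize(np.load('pics/top6.npz')['im'][180:280,310:410],None,fx=4,fy=4,interpolation=cv2.INTER_CUBIC)
save('st6',np.hstack([a,b]))
E
```

```text
9.575 [ 0.3752 -0.2246  0.313 ] xang 1.5067 zax [ 0.001 -0.    -1.   ] 0.7 [ 0.1 -0.7 -0. ]
```

View pics/wrist6.png

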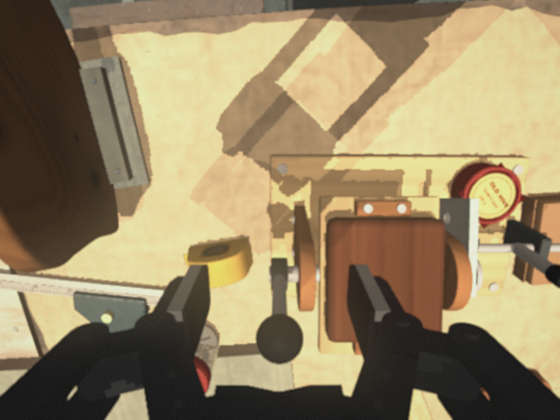

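View pics/st6.png

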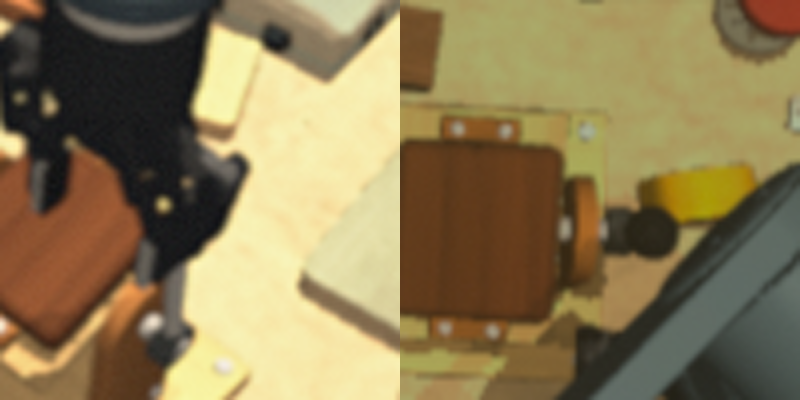

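The knob moved partway: it is now at (373,238) in the top view, was (373,226). I'll measure it, then push it from behind with shut fingers, since the lever can't escape sideways.

```bash
python3 - <<'E'
from h import *
z=np.load('pics/wrist6.npz'); o={'eef_pos':z['p'],'eef_rot':z['r']}
r1=ray('top',(253.5/4-.5+310,232.5/4-.5+180)); r2=ray('wrist',(279,338),o)
P,e=tri([r1,r2]); print(P,e)
print(onz('top',(372.9,237.6),.24))
d=P[:2]-O; c,s=np.cos(YAW),np.sin(YAW); print('jig',d[0]*c+d[1]*s,-d[0]*s+d[1]*c)
xj=d[0]*c+d[1]*s; print('q',.175-np.arcsin(xj/.11)); print(rel(o,P))
E
```

```text
[ 0.45252496 -0.23001683  0.23597409] [np.float64(0.0009563992809311833), np.float64(0.0009563992809311524)]
[ 0.45202008 -0.228307    0.24      ]
jig -0.0092836093055843 -0.09562176997209208
q 0.2594969600125829
[-0.04  7.74  7.71]
```

Request:
{"name": "servo_tool", "arguments": {"increments": "0 4 0 0 0; 0 4 0 0 0; 0 4 0 0 0; 0 0 0 0 0; 0 0 3 0 0; 0 0 3 0 0; 0 0 1.7 0 0; 0 0 0 0 0; 0 0 0 0 0"}}

```text
time_s: 10.85
eef_pos: [0.495, -0.2326, 0.2375]
eef_rot: [0.001, 0.729, 0.684, 0.0]
wrist_force: [0.6, -0.1, -0.8]
opening: -0.001
```

```bash
python3 - <<'E'
from h import *
o=ctrl.get_obs(); st(o)
d=o['eef_pos'][:2]-O; c,s=np.cos(YAW),np.sin(YAW); print('jig',d[0]*c+d[1]*s,-d[0]*s+d[1]*c)
im,d=ctrl.camera('wrist'); save('w7',im)
E
```

```text
10.85 [ 0.495  -0.2326  0.2375] xang 1.5069 zax [ 0.001 -0.001 -1.   ] -0.0 [ 0.6 -0.1 -0.8]
jig 0.03323937944326555 -0.09540028882308765
```

View pics/w7.png

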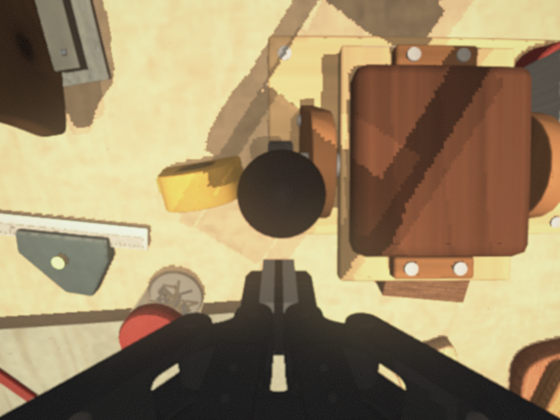

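The shut fingers (278,270) are right behind the knob (282,193). I push it towards the robot about 4 cm and stay a little short.

Request:
{"name": "servo_tool", "arguments": {"increments": "0 -0.8 0 0 0; 0 -0.8 0 0 0; 0 -0.7 0 0 0; 0 -0.7 0 0 0; 0 -0.6 0.1 0 0; 0 -0.5 0.1 0 0; 0 0 0.1 0 0; 0 0 0 0 0"}}

```text
time_s: 11.9
eef_pos: [0.4531, -0.2293, 0.2327]
eef_rot: [-0.001, 0.729, 0.684, -0.0]
wrist_force: [0.2, -1.0, -0.4]
opening: -0.002
```

```bash
cat >> h.py <<'E'
def tj(p):
    d=np.array(p)[:2]-O; c,s=np.cos(YAW),np.sin(YAW); return np.array([d[0]*c+d[1]*s,-d[0]*s+d[1]*c])
E
python3 - <<'E'
from h import *
o=ctrl.get_obs(); st(o); print(tj(o['eef_pos']))
ims=[]
for n in ['wrist','top']:
    im,d=ctrl.camera(n); save(n+'8',im); np.savez('pics/'+n+'8.npz',im=im,d=d,p=o['eef_pos'],r=o['eef_rot'])
a=np.load('pics/wrist8.npz')['im'][:300,:400]; b=cv2.resize(np.load('pics/top8.npz')['im'][180:280,310:410],None,fx=3,fy=3,interpolation=cv2.INTER_CUBIC)
save('wt8',np.hstack([a,b]))
E
```

```text
11.9 [ 0.4531 -0.2293  0.2327] xang 1.5069 zax [-0.001  0.001 -1.   ] -0.0 [ 0.2 -1.  -0.4]
[-0.00877358 -0.09488667]
```

View pics/wt8.png

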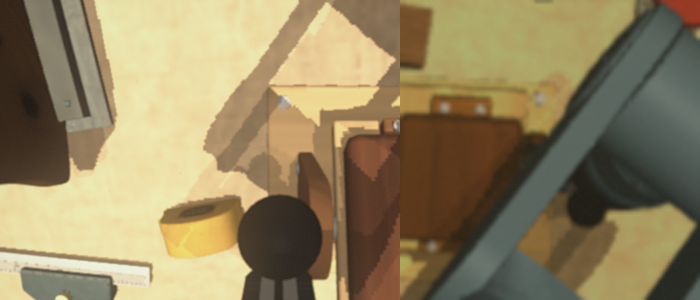

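```bash
python3 - <<'E'
from h import *
z=np.load('pics/wrist8.npz'); o={'eef_pos':z['p'],'eef_rot':z['r']}
t=np.load('pics/top8.npz')['im'][230:265,355:390]; save('t8c',cv2.resize(np.clip(t.astype(int)*2,0,255).astype(np.uint8),None,fx=16,fy=16,interpolation=cv2.INTER_CUBIC))
for zz in (.230,.2334,.236):
  P=onz('wrist',(280,238),zz,o); print(P,tj(P),.175-np.arcsin(tj(P)[0]/.11))
P,e=tri([ray('wrist',(280,238),o),ray('top',(188/3+310,207/3+180))]); print(P,e,tj(P))
E
```

```text
[ 0.42700961 -0.2287982   0.23      ] [-0.03482422 -0.09606305] 0.4971259227092528
[ 0.42560972 -0.22872628  0.2334    ] [-0.03622583 -0.0960822 ] 0.5105894138163558
[ 0.42453921 -0.22867127  0.236     ] [-0.03729765 -0.09609685] 0.5209277094224595
[ 0.42602085 -0.22850504  0.23203211] [np.float64(0.0002859571227385625), np.float64(0.0002859571227384638)] [-0.03582994 -0.09583473]
```

View pics/t8c.png

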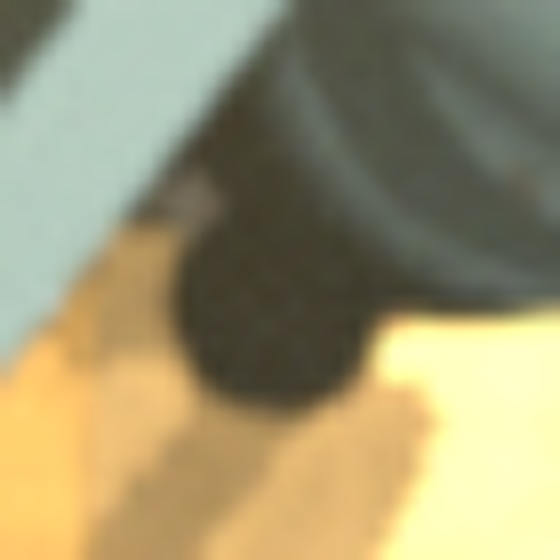

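q ≈ 0.51 from vision, and the finger position agrees. I nudge 1.5 mm more, back off, lift, and go over the bolt handle.

Request:
{"name": "servo_tool", "arguments": {"increments": "0 -0.15 0 0 0; 0 0 0 0 0; 0 1 0 0 0; 0 1.5 0 0 0; 0 0 -3 0 0; 0 0 -4 0 0; 0 0 -2 0 0.5; 0 0 0 0 0.5"}}

```text
time_s: 13.0
eef_pos: [0.4785, -0.2316, 0.325]
eef_rot: [0.002, 0.729, 0.684, 0.0]
wrist_force: [0.4, 0.1, -1.4]
opening: 0.419
```

Request:
{"name": "servo_tool", "arguments": {"increments": "4 0 0 0 0.5; 5.5 -0.3 0 0 0.5; 5.5 -0.3 0 0 0.5; 5.5 -0.3 0 0 0.5; 5.5 -0.1 0 0 0.5; 1.5 0 0 0 0.5; 0 0 0 0 0.5; 0 0 0 0 0.5"}}

```text
time_s: 14.0
eef_pos: [0.4847, 0.0429, 0.3226]
eef_rot: [-0.0, 0.73, 0.684, -0.001]
wrist_force: [0.2, -0.1, -0.5]
opening: 0.501
```

```bash
python3 - <<'E'
from h import *
o=ctrl.get_obs(); st(o); print(tj(o['eef_pos']))
ims=[]
for n in ['wrist','top','scene']:
    im,d=ctrl.camera(n); save(n+'9',im); np.savez('pics/'+n+'9.npz',im=im,d=d,p=o['eef_pos'],r=o['eef_rot'])
    print(n)
a=cv2.resize(np.load('pics/scene9.npz')['im'][200:300,240:340],None,fx=4,fy=4,interpolation=cv2.INTER_CUBIC)
a=cv2.resize(np.load('pics/scene9.npz')['im'][200:300,280:380],None,fx=4,fy=4,interpolation=cv2.INTER_CUBIC)
b=cv2.resize(np.load('pics/top9.npz')['im'][180:280,310:410],None,fx=4,fy=4,interpolation=cv2.INTER_CUBIC)
save('st9',np.hstack([a,b]))
E
```

```text
14.0 [0.4847 0.0429 0.3226] xang 1.5059 zax [-0.001 -0.    -1.   ] 0.5 [ 0.2 -0.1 -0.5]
[0.00506512 0.17884712]
wrist
top
scene
```

View pics/wrist9.png

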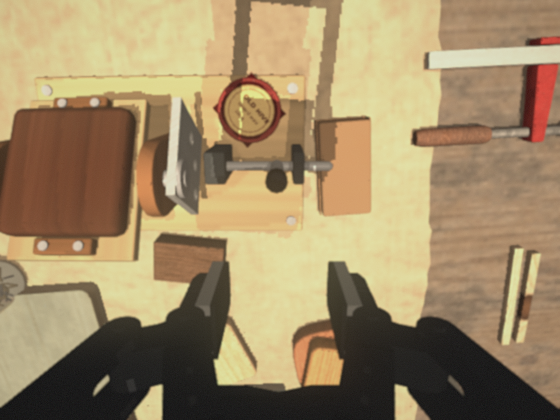

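View pics/st9.png

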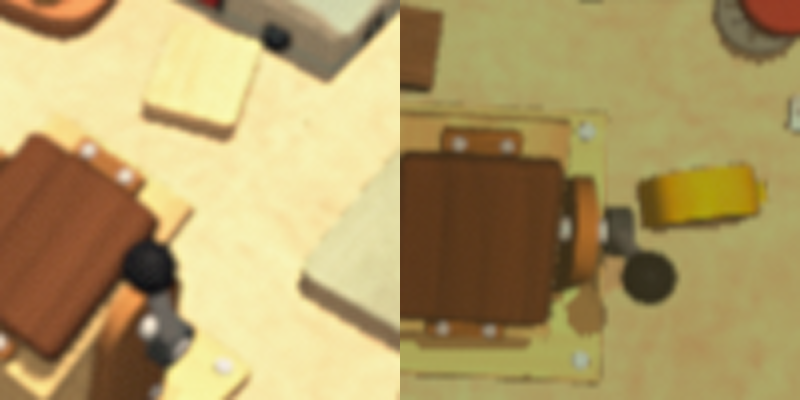

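```bash
python3 - <<'E'
from h import *
z=np.load('pics/wrist9.npz'); o={'eef_pos':z['p'],'eef_rot':z['r']}
P,e=tri([ray('scene',(148.5/4-.5+280,266.5/4-.5+200)),ray('top',(248.5/4-.5+310,278/4-.5+180))]);print(P,e,tj(P),.175-np.arcsin(tj(P)[0]/.11))
Q=onz('wrist',(276,181),.148,o); print('handle',Q,tj(Q),rel(o,Q))
E
```

```text
[ 0.42605704 -0.22574805  0.23365044] [np.float64(0.00035291696104455816), np.float64(0.0003529169610445932)] [-0.0359729  -0.09308121] 0.5081552302168064
handle [0.47652867 0.03946152 0.148     ] [-0.00283435  0.17484665] [-0.39 -0.77 17.46]
```

The tilt reads 0.51 rad, inside the capture range. I descend on the handle at about 25 mm out, grip it and push home.

Request:
{"name": "servo_tool", "arguments": {"increments": "-0.3 -0.4 5 0 0.5; 0 0 5 0 0.5; 0 0 4 0 0.5; 0 0 3 0 0.5; 0 0 1 0 0.5; 0 0 0 0 0.5; 0 0 0 0 0; 0 0 0 0 0; 0 0 0 0 0; 0 0 0 0 0"}}

```text
time_s: 15.4
eef_pos: [0.4816, 0.0411, 0.1449]
eef_rot: [0.001, 0.729, 0.684, 0.001]
wrist_force: [-1.4, -0.5, 5.8]
opening: 0.208
```

Request:
{"name": "servo_tool", "arguments": {"increments": "-0.5 0 0 0 0; -0.5 0 0 0 0; -0.5 0 0 0 0; -0.5 0 0 0 0; -0.5 0 0 0 0; -0.2 0 0 0 0; 0 0 0 0 0; 0 0 0 0 0"}}

```text
time_s: 16.4
eef_pos: [0.4799, 0.0145, 0.1449]
eef_rot: [0.001, 0.729, 0.684, 0.001]
wrist_force: [-0.7, 2.0, 7.1]
opening: 0.204
```

The handle is back at the home y (0.0145; it was 0.0155 at the start). I push slightly more to feel the stop, then release, lift and check.

Request:
{"name": "servo_tool", "arguments": {"increments": "-0.2 0 0 0 0; 0 0 0 0 0; 0 0 0 0 0"}}

```text
time_s: 16.77
eef_pos: [0.4798, 0.0137, 0.1449]
eef_rot: [0.0, 0.729, 0.684, 0.002]
wrist_force: [-0.9, 7.8, 6.5]
opening: 0.21
```

Request:
{"name": "servo_tool", "arguments": {"increments": "0.2 0 0 0 0; 0 0 0 0 0.5; 0 0 0 0 0.5; 0 0 0 0 0.5; 0 0 -3 0 0.5; 0 0 -5 0 0.5; 0 0 -5 0 0.5; 0 -3 -3 0 0.5; 0 0 0 0 0.5; 0 0 0 0 0.5"}}

```text
time_s: 18.02
eef_pos: [0.4487, 0.0163, 0.3025]
eef_rot: [-0.0, 0.729, 0.684, -0.0]
wrist_force: [-0.9, 0.1, -0.0]
opening: 0.502
```

```bash
python3 - <<'E'
from h import *
o=ctrl.get_obs(); st(o); print(tj(o['eef_pos']))
for n in ['wrist','top','scene']:
    im,d=ctrl.camera(n); save(n+'10',im); np.savez('pics/'+n+'10.npz',im=im,d=d,p=o['eef_pos'],r=o['eef_rot'])
a=cv2.resize(np.load('pics/scene10.npz')['im'][200:300,280:380],None,fx=4,fy=4,interpolation=cv2.INTER_CUBIC)
b=cv2.resize(np.load('pics/top10.npz')['im'][180:280,310:410],None,fx=4,fy=4,interpolation=cv2.INTER_CUBIC)
save('st10',np.hstack([a,b]))
E
```

```text
18.025 [0.4487 0.0163 0.3025] xang 1.5068 zax [-0.  0. -1.] 0.5 [-0.9  0.1 -0. ]
[-0.02912176  0.14993041]
```

View pics/wrist10.png

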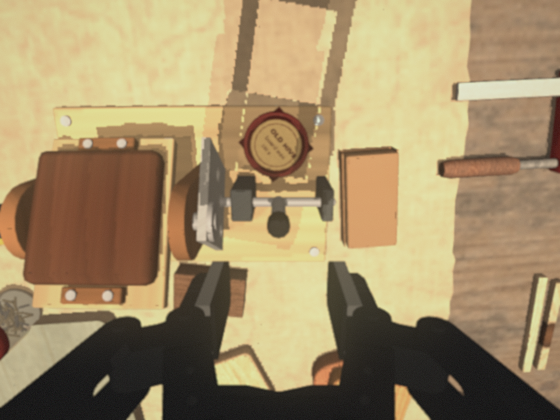

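View pics/st10.png

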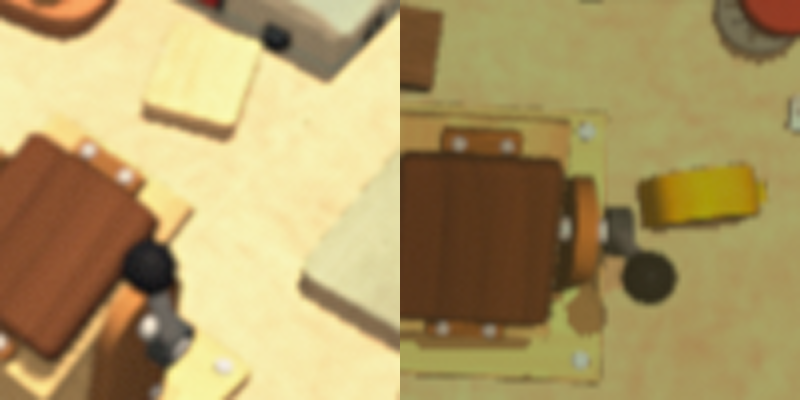

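```bash
python3 - <<'E'
from h import *
z=np.load('pics/wrist10.npz'); o={'eef_pos':z['p'],'eef_rot':z['r']}
z2=np.load('pics/wrist9.npz'); o2={'eef_pos':z2['p'],'eef_rot':z2['r']}
Q=onz('wrist',(278.5,225),.148,o); Q2=onz('wrist',(276,181),.148,o2);print(tj(Q),tj(Q2))
print(tj(onz('wrist',(333,203),.07,o)), 'rod end; before', tj(onz('wrist',(330,167),.07,o2)))
a=np.load('pics/top0.npz')['im'];b=np.load('pics/top10.npz')['im']
save('d',np.hstack([a[170:290,210:310],b[170:290,210:310]]).repeat(4,0).repeat(4,1))
E
```

```text
[-0.0040954   0.14824774] [-0.00283956  0.17484862]
[0.00029622 0.20524988] rod end; before [1.95244870e-04 2.32086043e-01]
```

View pics/d.png

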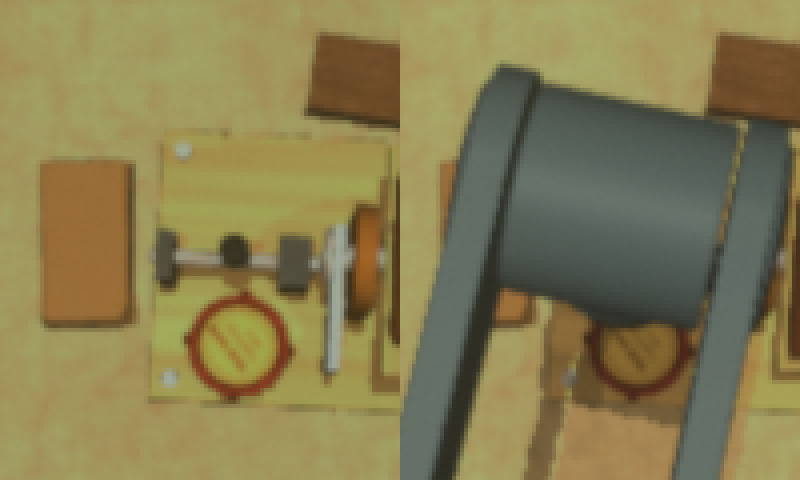

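The handle is back at jig y ≈ 0.148–0.150 and the rod end has moved in 27 mm. The knob shows the 30° setting, the loose things I can see haven't moved, and the gripper is clear. Handing in.

```bash
python3 -c "
from bench import ctrl
print(ctrl.hand_in())"
```

```text
the job is handed in; nothing more can be done
None
```

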